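Close the stationery jars with their own lids

TASK

Four open glass stationery jars and their four cork lids stand mixed up among the other things on the desk. Put each lid on the jar that it fits in shape and size, seated level with its plug in the mouth and the square and oblong lids squared up with their jars, and leave the jars upright where they stand.

Things in the scene. Friction and masses are not known exactly. Their poses are not given: they have to be found in the camera images.
- large_round_lid_knob (a point): The large round cork lid: disc 96 mm across, 9 mm thick, with a round plug 68 mm across and 7 mm deep below it and an upright round wooden knob 24 mm across and 40 mm tall above it. Lies loose on its plug, knob up, about 70 g. Point: the knob's centre, 36 mm above the plug's underside, 20 mm above the disc's top; z is up. Lift by the knob from above.
- small_round_lid_knob (a point): The small round cork lid: disc 64 mm across, 9 mm thick, with a round plug 34 mm across and 7 mm deep below it and an upright round wooden knob 24 mm across and 40 mm tall above it. Lies loose on its plug, knob up, about 40 g. Point: the knob's centre, 36 mm above the plug's underside, 20 mm above the disc's top; z is up. Lift by the knob from above.
- square_lid_knob (a point): The square cork lid: slab 70 x 70 mm (sides along its x and y), 9 mm thick, with a square plug 38 x 38 mm and 7 mm deep below it and an upright square wooden knob 22 x 22 mm with its faces along the lid's edges and 40 mm tall above it. Lies loose on its plug, knob up, about 55 g. Point: the knob's centre, 36 mm above the plug's underside, 20 mm above the slab's top; z is up. Lift by the knob from above.
- oblong_lid_knob (a point): The oblong cork lid: slab 106 mm (along its x) x 70 mm (along its y), 9 mm thick, with a plug 74 x 38 mm and 7 mm deep below it and an upright square wooden knob 22 x 22 mm with its faces along the lid's edges and 40 mm tall above it. Lies loose on its plug, knob up, about 75 g. Point: the knob's centre, 36 mm above the plug's underside, 20 mm above the slab's top; z is up. Lift by the knob from above.
- large_round_jar_mouth (a point): The large round open glass jar holding wooden beads: 92 mm across outside, 84 mm inside, 55 mm tall, with a thin dark metal rim; stands loose on the desk, 0.3 to 0.5 kg. The point is the centre of its mouth, level with the rim; z is up. Its own lid's plug enters the mouth with 8 mm to spare on each side and the lid then rests on the rim, with the lid's knob centre 29 mm above this point.
- small_round_jar_mouth (a point): The small round open glass jar holding brass tacks: 58 mm across outside, 50 mm inside, 55 mm tall, with a thin dark metal rim; stands loose on the desk, 0.3 to 0.5 kg. The point is the centre of its mouth, level with the rim; z is up. Its own lid's plug enters the mouth with 8 mm to spare on each side and the lid then rests on the rim, with the lid's knob centre 29 mm above this point.
- square_jar_mouth (a point): The square open glass jar holding black clips: 62 x 62 mm outside, 54 x 54 mm inside, 55 mm tall, with a thin dark metal rim; stands loose on the desk, 0.3 to 0.5 kg. The point is the centre of its mouth, level with the rim; z is up. x and y lie along its sides. Its own lid's plug enters the mouth with 8 mm to spare on each side and the lid then rests on the rim, with the lid's knob centre 29 mm above this point.
- oblong_jar_mouth (a point): The oblong open glass jar holding paper clips: 98 mm (along its x) x 62 mm (along its y) outside, 90 x 54 mm inside, 55 mm tall, with a thin dark metal rim; stands loose on the desk, 0.3 to 0.5 kg. The point is the centre of its mouth, level with the rim; z is up. x lies along its long side. Its own lid's plug enters the mouth with 8 mm to spare on each side and the lid then rests on the rim, with the lid's knob centre 29 mm above this point.
Mind the look-alikes: they are no part of the job. What is shaped like the part that bears oblong_lid_knob but blue is not meant.

How it is judged:
By the outcome, as a careful person would: the job done as asked, in the order asked, and still so for the second after the job is handed in, with the robot touching nothing.
It also fails if it takes over 102 s, if anything falls off the work surface, if the arm or the gripper's body presses on something with over 40 N, if the wrist force passes 120 N, or if a joint passes its speed limit or range.

ROBOT

A 6-joint arm with a two-finger parallel gripper is mounted at the origin on the work surface. World frame = base frame: x ahead of the robot, y to its left, z up, the work surface at z = 0. Lengths are in m, angles in degrees, forces in N, time in s.
With the tool pointing down it reaches from about 0.3 to 0.75 m from the base axis. Payload 8.5 kg.
Tool frame: the origin (TCP) lies on the mounting face of the last link; the fingertips stand tip_extent ahead of it and the grasp point (between the pads) lies 155 mm ahead of it (tip_extent is the distance from the TCP to the fingertips, in m); z points along the fingers, y is the line along which they close (so a half turn about z gives the same grasp; the last joint's range is limited). The gripper opens to 85 mm and grips with 20 to 120 N. Pads are 22 mm wide; open, the fingers measure 114 mm over their backs; the gripper's body (76 mm by 85 mm) begins 54 mm behind the grasp point. The pads swing forward as they close: fully open they stand 13 mm farther back than shut.
Start: joints at [-80.976, 21.807, 74.336, -0, 83.858, -12.336], TCP at [0.2, -0.512, 0.405] pointing down, gripper open.
Joint ranges: [-178.18, 178.18], [-50.72, 133.34], [12.68, 142.11], [-81.47, 261.47], [9.98, 163.14], [-165.26, 165.26]. Speed limits (degrees/s): [136.94, 136.94, 180, 180, 180, 180].

INTERFACE

Orientations are given as a 3x3 rotation matrix whose columns are the frame's x, y, z axes.
In Python, from rig import observe, get_image, camera_params, close_job, tip_extent gives the robot as it stands.
- The arm moves only by the shell command python3 -m creep 'ROWS' [FORCE]. ROWS is JSON, a list of rows, each an object with "jaw": the gripper's target within -1 to 1 (shut at 1, half-way at 0, fully open at -1); "travel": the shift along the world's x, y, z in mm, a list of three; "roll": the turn about the world's z in rad. A call has 1 to 12 rows; each row is the pose to reach, as a shift and turn from the pose commanded when the call began; what a row does not reach only later rows make up. A row lasts 1/10 s, in which the tool goes at most 50 mm and 8.59 degrees, less where a joint would pass 70% of its speed; a pose out of reach is approached as far as the arm can. A call with a gripper value outside its range is refused whole. The fingers move at their own pace and stop on an object; FORCE is the grip in N (left out, the last holds). Time passes only in rows, so rows that repeat a pose let the fingers close. It gives the time, the measured TCP pose, the force, the opening and the grip force at its end, in the units of the state.
- observe(): the state, without advancing time (a new reading comes with each control period).
- get_image(name): name is "side" or "top" or "wrist"; returns (picture, depth): 400x640x3 uint8, red, green, blue; 400x640 float32, m along the optical axis (not along the pixel's ray), 0 where there is no reading.
- camera_params(name): a dict with "mtx" (3x3 intrinsics, pixels), "extrinsics" (4x4, takes a point from camera to world coordinates). Camera axes: x right, y down, z forward; pixel columns grow to the right and rows downward; lengths in m; the calibration is good to about 2 mm. The wrist camera is an equidistant fisheye: a pixel r from the principal point sees the ray r / f radians off the axis. A picture is of the moment at which its call begins: read the wrist's pose just before it. camera_params takes no time and is no camera call; for the wrist camera it gives the pose at the moment of the call.
- close_job(): hands the job in; it is judged then, once.
The state is a dict: "time_s": time; "q": joint angles; "qvel": joint speeds; "joint_efforts": joint torques, N m; "position": TCP position; "tool_rot": TCP orientation; "ft_force": force on the tool from outside, world axes, zero at the start; "wrist_torque": the same for the moment, N m; "grip_width": finger opening in m; "gripper_force": force on a finger pad.
Only numpy, scipy, OpenCV 4.12 (cv2) and the standard library are available. Lean on these libraries where they do the work, as an engineer would, in place of code of your own. Each camera call takes 0.05 s, during which the arm holds its last target. There are 200 camera calls.

## Working session

There is one attempt and no reset: what is moved stays moved. The work goes in short steps, Python scripts to look and compute and a shell command to move; the robot and the scene stay as the last step left them, time stands still between calls to the robot, and variables do not carry over. Pictures are saved under pics/ and viewed, at most 14 in all, crops included, and the job is handed in when it is done.

```bash
mkdir -p pics; python3 - <<'E'
from rig import *
import cv2,numpy as np
print(tip_extent() if callable(tip_extent) else tip_extent)
s=observe();print(s)
for n in("top","side","wrist"):
    p=camera_params(n);print(n,np.round(p["mtx"],1).tolist(),np.round(p["extrinsics"],4).tolist())
    im,d=get_image(n);cv2.imwrite(f"pics/{n}0.png",im[:,:,::-1]);np.savez(f"{n}0.npz",im=im,d=d,K=p["mtx"],E=p["extrinsics"])
E
```

```text
0.1734
{'time_s': 0.0, 'q': array([-8.09756965e+01,  2.18417093e+01,  7.43860913e+01, -1.28440849e-03,
        8.38582669e+01, -1.23372269e+01]), 'qvel': array([-0.07416442, -0.03495267, -0.02529497,  0.03122272, -0.10582259,
        0.02993575]), 'joint_efforts': array([ 3.22642591e-04, -4.48453510e+01, -2.31278855e+01, -1.62438405e-04,
        4.86030025e-03,  5.97516618e-06]), 'position': array([ 0.20031391, -0.51217425,  0.40409697]), 'tool_rot': array([[ 9.31299751e-01,  3.64253630e-01, -2.57631420e-04],
       [ 3.64253598e-01, -9.31298623e-01,  1.48006952e-03],
       [ 2.99188908e-04, -1.47223154e-03, -9.99998872e-01]]), 'ft_force': array([-0.3809191 , -0.68802629, -0.75635614]), 'wrist_torque': array([ 0.02657441, -0.04063129,  0.06674498]), 'gripper_force': 0.0, 'grip_width': 0.08535367795000773}
top [[363.9, 0.0, 312.0], [0.0, 363.9, 199.5], [0.0, 0.0, 1.0]] [[0.0188, -0.9939, 0.1083, 0.4073], [-0.9998, -0.019, -0.0007, -0.0364], [0.0027, -0.1083, -0.9941, 0.9847], [0.0, 0.0, 0.0, 1.0]]
side [[412.9, 0.0, 316.1], [0.0, 412.9, 201.2], [0.0, 0.0, 1.0]] [[-0.9906, -0.072, 0.1161, 0.3901], [-0.1361, 0.5907, -0.7953, 0.7131], [-0.0113, -0.8036, -0.595, 0.652], [0.0, 0.0, 0.0, 1.0]]
wrist [[309.7, 0.0, 316.0], [0.0, 309.7, 194.4], [0.0, 0.0, 1.0]] [[0.3656, -0.8976, -0.2462, 0.2628], [-0.9308, -0.3529, -0.0956, -0.488], [-0.001, 0.2641, -0.9645, 0.3726], [0.0, 0.0, 0.0, 1.0]]
```

View pics/top0.png

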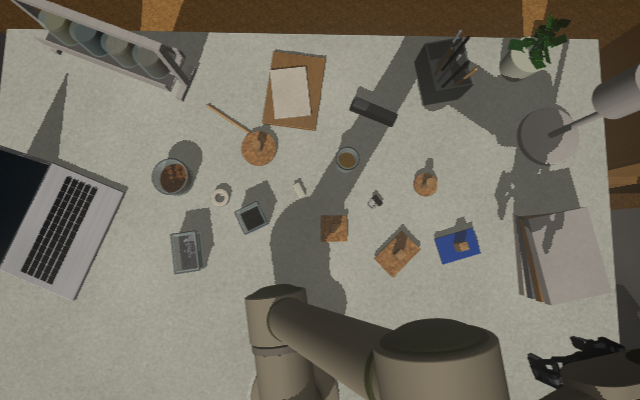

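View pics/side0.png

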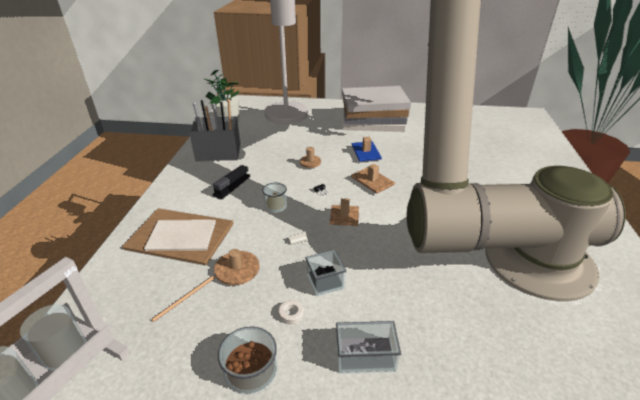

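The top view shows these parts:
- **Jars:** large round (171,176), small round (347,158), square (251,217), oblong (187,252).
- **Lids:** large round (259,146), small round (426,183), square (334,228).
- **Oblong lid candidates:** cork at (398,251) and blue at (457,245). The cork one fits the description; the blue one is the decoy.

```bash
cat > h.py <<'E'
import numpy as np,cv2
def cloud(d,K,E):
    v,u=np.mgrid[:400,:640]
    P=np.stack([(u-K[0,2])/K[0,0]*d,(v-K[1,2])/K[1,1]*d,d],-1)
    return P@E[:3,:3].T+E[:3,3]
def plane(u,v,K,E,z):
    r=E[:3,:3]@np.array([(u-K[0,2])/K[0,0],(v-K[1,2])/K[1,1],1.]);return E[:3,3]+r*(z-E[2,3])/r[2]
E
python3 - <<'E'
from h import *
f=np.load("top0.npz");im,d,K,E=f["im"],f["d"],f["K"],f["E"]
W=cloud(d,K,E);z=W[...,2]
print("desk z",np.median(z[100:250,100:400]))
m=((z>0.042)&(z<0.075)&(d>0)).astype(np.uint8)
n,l,st,c=cv2.connectedComponentsWithStats(m)
for i in range(1,n):
    if st[i,4]>12 and st[i,4]<900 and c[i][1]<280:
        w=W[l==i];(cx,cy),sz,a=cv2.minAreaRect((w[:,:2]*1000).astype(np.float32))
        print(c[i].round(),st[i,4],(w.mean(0)*1000).round(1),"rect",round(cx,1),round(cy,1),np.round(sz,1),round(a,1))
# lids: cork disc z 8..24
hsv=cv2.cvtColor(im,cv2.COLOR_RGB2HSV)
m=((hsv[...,0]<20)&(hsv[...,1]>90)&(z>0.007)&(z<0.035)&(d>0)).astype(np.uint8)
m=cv2.morphologyEx(m,cv2.MORPH_CLOSE,np.ones((5,5)))
n,l,st,c=cv2.connectedComponentsWithStats(m)
for i in range(1,n):
    if 60<st[i,4]<3000 and 120<c[i][1]<280:
        w=W[(l==i)&(d>0)&(z<.03)];(cx,cy),sz,a=cv2.minAreaRect((w[:,:2]*1000).astype(np.float32))
        print("lid",c[i].round(),st[i,4],(w.mean(0)*1000).round(1),"rect",round(cx,1),round(cy,1),np.round(sz,1),round(a,1))
cv2.imwrite("pics/crop_a.png",cv2.resize(im[110:290,140:400,::-1],None,fx=3,fy=3,interpolation=cv2.INTER_CUBIC))
cv2.imwrite("pics/crop_b.png",cv2.resize(im[150:290,310:500,::-1],None,fx=4,fy=4,interpolation=cv2.INTER_CUBIC))
E
```

```text
desk z -0.0007703910454952556
[535.  35.] 14 [ 957.6 -620.3   72.9] rect 958.0 -620.1 [ 6.4 14.9] 89.5
[454.  47.] 41 [ 926.8 -410.7   61.4] rect 927.2 -409.5 [15.3  9.7] 59.8
[438.  50.] 128 [ 917.1 -366.5   59.2] rect 909.3 -364.6 [25.1 55.9] 10.9
[177.  58.] 152 [880.5 329.3  62.6] rect 885.0 328.6 [56.8 28.1] 39.9
[434.  82.] 383 [ 828.8 -354.    58.4] rect 830.3 -351.9 [161.6  80.2] 48.8
[514.  67.] 224 [ 874.6 -570.1   58.8] rect 881.8 -576.6 [91.9 41.1] 38.2
[448.  61.] 26 [ 888.6 -395.    58.5] rect 888.8 -395.4 [8.  5.9] 60.7
[459.  63.] 50 [ 883.  -421.8   58.8] rect 883.1 -421.7 [22.7  3. ] 9.4
[437.  69.] 21 [ 864.4 -364.5   57. ] rect 864.3 -365.2 [8.  4.4] 71.0
[461.  73.] 40 [ 853.2 -427.5   59.5] rect 852.1 -427.9 [19.8  4.1] 13.7
[443.  74.] 23 [ 850.  -378.9   58.5] rect 850.4 -379.1 [7.9 5. ] 46.9
[449.  79.] 25 [ 836.1 -394.    58.9] rect 836.3 -393.9 [8.6 4.6] 37.5
[463.  82.] 23 [ 829.4 -432.8   60.2] rect 828.0 -432.9 [13.5  3.8] 19.0
[454.  84.] 15 [ 821.5 -407.9   61.6] rect 821.0 -407.9 [8.2 4.1] 44.2
[556. 132.] 54 [ 698.6 -673.5   58.7] rect 698.3 -673.3 [
[... 489 characters left out ...]
36.8 -94.7 [20.3 20.7] 1.0
[184. 252.] 381 [369.3 285.3  52.2] rect 369.5 284.5 [102.2  69.7] 9.7
[462. 246.] 94 [ 397.8 -421.7   53.5] rect 397.8 -423.7 [22.4 23.4] 17.5
[400. 254.] 86 [ 374.  -262.4   54.1] rect 374.1 -262.8 [21.4 22.4] 45.5
lid [258. 148.] 879 [651.3 111.8  14.6] rect 655.1 112.4 [102.3  93. ] 0.5
lid [346. 160.] 174 [ 621.9 -128.2   22.1] rect 621.5 -128.3 [39.1 38.7] 26.1
lid [173. 177.] 526 [566.7 336.9  19.2] rect 565.5 337.8 [70.3 71. ] 19.7
lid [424. 185.] 343 [ 558.5 -338.2   15.4] rect 561.1 -341.6 [60.4 61.1] 1.9
lid [333. 228.] 590 [437.1 -95.7  14.9] rect 438.1 -95.9 [69.1 66.9] 1.1
lid [396. 254.] 942 [ 373.1 -262.9   14.9] rect 373.4 -263.8 [ 69.  102.3] 45.1
```

View pics/crop_a.png

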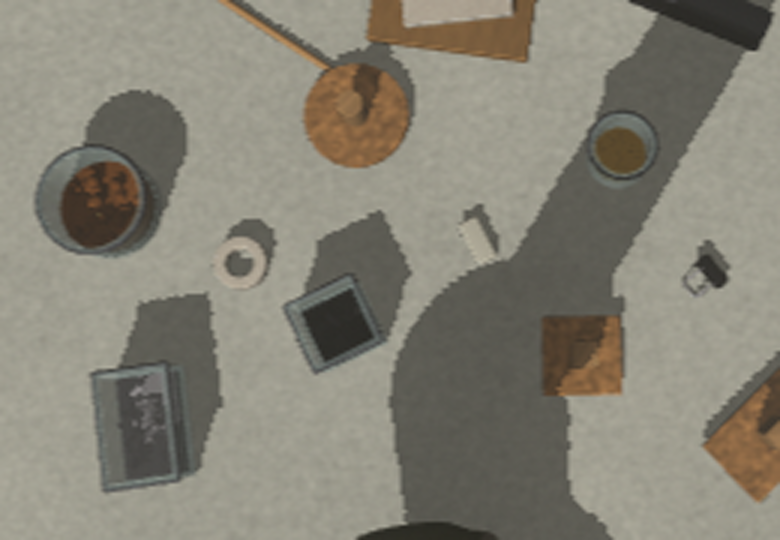

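View pics/crop_b.png

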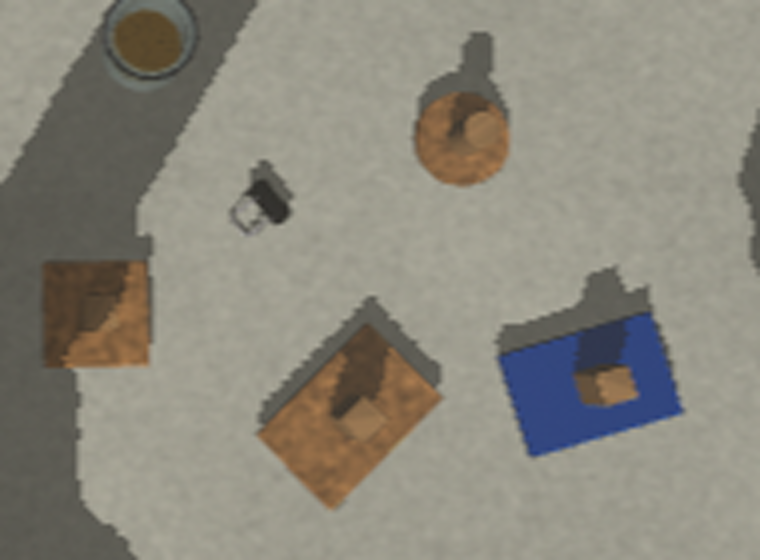

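Confirmed in the crop: the cork oblong lid is at top-image (398,251), and the blue decoy beside it at (457,245) stays untouched. I'll start with the oblong lid.

```bash
R='{"jaw":-0.4,"travel":[174,249,-115],"roll":0.414}'; python3 -m creep '[{"jaw":-0.4,"travel":[25,35,-15],"roll":0.1},{"jaw":-0.4,"travel":[50,70,-35],"roll":0.2},{"jaw":-0.4,"travel":[75,106,-50],"roll":0.3},{"jaw":-0.4,"travel":[100,142,-65],"roll":0.414},{"jaw":-0.4,"travel":[125,178,-80],"roll":0.414},{"jaw":-0.4,"travel":[150,215,-100],"roll":0.414},{"jaw":-0.4,"travel":[165,238,-110],"roll":0.414},{"jaw":-0.4,"travel":[174,249,-115],"roll":0.414},{"jaw":-0.4,"travel":[174,249,-115],"roll":0.414},{"jaw":-0.4,"travel":[174,249,-115],"roll":0.414},{"jaw":-0.4,"travel":[174,249,-115],"roll":0.414}]' 40
python3 - <<'E'
from rig import *
import cv2
s=observe();print(s["position"],s["tool_rot"][:,1],s["grip_width"],tip_extent)
im,d=get_image("wrist");cv2.imwrite("pics/w1.png",im[:,:,::-1])
E
```

```text
time_s: 1.25
position: [0.374, -0.2639, 0.29]
tool_rot: [[0.707, 0.707, 0.0], [0.707, -0.707, -0.001], [-0.0, 0.001, -1.0]]
ft_force: [-0.3, -0.7, -0.8]
grip_width: 0.0594
gripper_force: 0.0
[ 0.37400574 -0.26394911  0.29000455] [ 7.07445597e-01 -7.06767488e-01  6.67126643e-04] 0.05939514424550425 0.1734
```

View pics/w1.png

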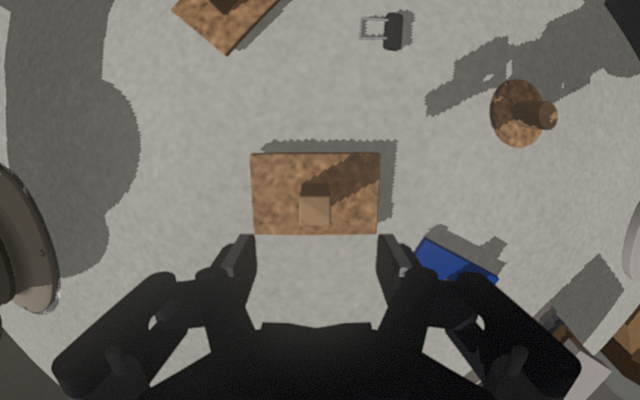

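The wrist view shows the cork oblong lid's knob at (314,208), midway between the fingers and square to them, with the blue decoy at (457,265). I'll descend and grip.

```bash
python3 -m creep '[{"jaw":-0.4,"travel":[0,1,-30],"roll":0},{"jaw":-0.4,"travel":[0,1,-60],"roll":0},{"jaw":-0.4,"travel":[0,1,-80],"roll":0},{"jaw":-0.4,"travel":[0,1,-90],"roll":0},{"jaw":-0.4,"travel":[0,1,-90],"roll":0},{"jaw":1,"travel":[0,1,-90],"roll":0},{"jaw":1,"travel":[0,1,-90],"roll":0},{"jaw":1,"travel":[0,1,-90],"roll":0},{"jaw":1,"travel":[0,1,-90],"roll":0},{"jaw":1,"travel":[0,1,-90],"roll":0},{"jaw":1,"travel":[0,1,-90],"roll":0}]' 40
```

```text
time_s: 2.4
position: [0.3745, -0.2624, 0.2007]
tool_rot: [[0.706, 0.708, 0.001], [0.708, -0.706, -0.002], [-0.0, 0.002, -1.0]]
ft_force: [-1.1, -0.9, 7.3]
grip_width: 0.0216
gripper_force: 40.3
```

```bash
python3 -m creep '[{"jaw":1,"travel":[0,0,10],"roll":0},{"jaw":1,"travel":[0,0,30],"roll":0},{"jaw":1,"travel":[0,0,60],"roll":0},{"jaw":1,"travel":[0,0,95],"roll":0},{"jaw":1,"travel":[0,15,120],"roll":0.05},{"jaw":1,"travel":[0,40,130],"roll":0.12},{"jaw":1,"travel":[0,75,130],"roll":0.2},{"jaw":1,"travel":[0,115,130],"roll":0.32},{"jaw":1,"travel":[0,155,130],"roll":0.44},{"jaw":1,"travel":[0,195,130],"roll":0.56},{"jaw":1,"travel":[0,235,130],"roll":0.66},{"jaw":1,"travel":[0,275,130],"roll":0.76}]'
python3 -m creep '[{"jaw":1,"travel":[0,40,0],"roll":0.1},{"jaw":1,"travel":[0,80,0],"roll":0.19},{"jaw":1,"travel":[0,115,0],"roll":0.19},{"jaw":1,"travel":[0,140,0],"roll":0.19},{"jaw":1,"travel":[0,155,0],"roll":0.19},{"jaw":1,"travel":[0,160,0],"roll":0.19},{"jaw":1,"travel":[0,160,0],"roll":0.19},{"jaw":1,"travel":[0,160,0],"roll":0.19}]'
python3 - <<'E'
from rig import *
import cv2,numpy as np
s=observe();print(s["position"],s["tool_rot"][:,1],s["grip_width"])
p=camera_params("wrist");im,d=get_image("wrist");cv2.imwrite("pics/w2.png",im[:,:,::-1]);np.savez("w2.npz",im=im,d=d,K=p["mtx"],E=p["extrinsics"])
E
```

```text
time_s: 3.6
position: [0.3737, 0.0144, 0.3304]
tool_rot: [[0.02, 1.0, 0.001], [1.0, -0.02, -0.0], [-0.0, 0.001, -1.0]]
ft_force: [1.8, -0.2, 0.2]
grip_width: 0.0213
gripper_force: 39.3
time_s: 4.4
position: [0.3743, 0.1722, 0.3299]
tool_rot: [[-0.165, 0.986, 0.0], [0.986, 0.165, -0.0], [-0.0, 0.0, -1.0]]
ft_force: [-0.3, 0.2, -1.0]
grip_width: 0.0213
gripper_force: 39.3
[0.37426956 0.17224118 0.32991634] [9.86342346e-01 1.64708149e-01 3.92821138e-05] 0.02132100720871103
```

View pics/w2.png

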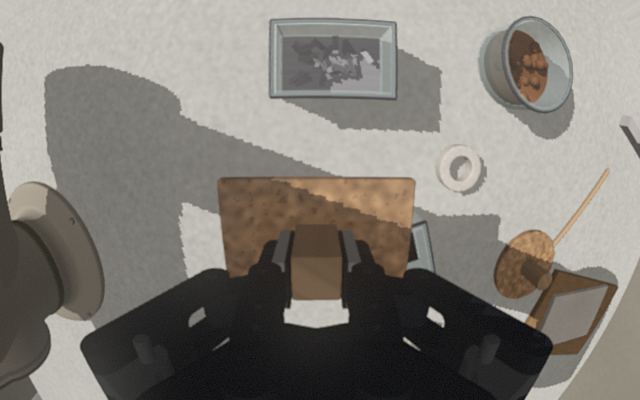

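The wrist view shows the oblong jar's rim with corners near (270,20), (396,18), (396,99) and (270,98). The held lid's front edge runs from (220,178) to (414,178), nearly parallel to it. I'll measure both.

```bash
cat >> h.py <<'E'
def frays(uv,K):
    uv=np.asarray(uv,float);x=(uv[...,0]-K[0,2])/K[0,0];y=(uv[...,1]-K[1,2])/K[1,1];r=np.hypot(x,y)+1e-9
    s=np.sin(r)/r;return np.stack([x*s,y*s,np.cos(r)],-1)
def fplane(uv,K,E,z):
    r=frays(uv,K)@E[:3,:3].T;return E[:3,3]+r*((z-E[2,3])/r[...,2])[...,None]
def fcloud(d,K,E):
    v,u=np.mgrid[:400,:640];r=frays(np.stack([u,v],-1),K)
    return (r/r[...,2:]*d[...,None])@E[:3,:3].T+E[:3,3]
def rect(w):
    (cx,cy),sz,a=cv2.minAreaRect((w[:,:2]*1000).astype(np.float32));return np.round([cx,cy,*sz,a],1)
E
python3 - <<'E'
from h import *
f=np.load("w2.npz");im,d,K,E=f["im"],f["d"],f["K"],f["E"]
W=fcloud(d,K,E)
def sel(u0,v0,u1,v1,lo,hi):
    b=np.zeros(d.shape,bool);b[v0:v1,u0:u1]=1;return W[b&(d>0)&(W[...,2]>lo)&(W[...,2]<hi)]
for nm,b in dict(obl=(255,5,410,112),lrg=(470,5,585,120)).items():
    w=sel(*b,.044,.062);print(nm,len(w),rect(w),w[:,2].mean())
C=fplane([[270,20],[396,18],[396,99],[270,98]],K,E,.055)[:,:2]*1000;print(C.round(1),C.mean(0));
g=lambda a,b:np.degrees(np.arctan2(*(b-a)[::-1]))
print([round(g(C[i],C[j]),1) for i,j in((0,1),(3,2),(3,0),(2,1))])
L=fplane([[220,178],[414,178]],K,E,.1455)[:,:2]*1000;print("lid front",L.round(1),g(L[0],L[1]))
w=sel(215,170,420,235,.135,.155);print("lidpts",rect(w))
E
```

```text
obl 3436 [369.7 283.4 103.   66.5   9.6] 0.053011415623722156
lrg 2000 [562.6 332.8  95.   95.1  19.8] 0.051746862824640256
[[315.5 305.9]
 [413.3 326.4]
 [424.1 259.7]
 [326.4 242.9]] [369.82796611 283.74216374]
[np.float64(11.8), np.float64(9.8), np.float64(99.8), np.float64(99.2)]
lid front [[319.7 197. ]
 [419.6 213.8]] 9.580559317010719
lidpts [371.9 189.1 106.2  32.1   9.5]
```

```bash
python3 -m creep '[{"jaw":1,"travel":[-2,30,0],"roll":0.003},{"jaw":1,"travel":[-4,70,0],"roll":0.003},{"jaw":1,"travel":[-5,98,0],"roll":0.003},{"jaw":1,"travel":[-5,112,-10],"roll":0.003},{"jaw":1,"travel":[-5,112,-35],"roll":0.003},{"jaw":1,"travel":[-5,112,-60],"roll":0.003},{"jaw":1,"travel":[-5,112,-70],"roll":0.003},{"jaw":1,"travel":[-5,112,-77],"roll":0.003},{"jaw":1,"travel":[-5,112,-80],"roll":0.003},{"jaw":1,"travel":[-5,112,-81],"roll":0.003},{"jaw":1,"travel":[-5,112,-81],"roll":0.003}]'
```

```text
time_s: 5.55
position: [0.3695, 0.2847, 0.2493]
tool_rot: [[-0.168, 0.986, 0.001], [0.986, 0.168, 0.0], [0.0, 0.001, -1.0]]
ft_force: [0.1, 0.6, -0.8]
grip_width: 0.0215
gripper_force: 39.3
```

```bash
python3 -m creep '[{"jaw":1,"travel":[0,0,-1],"roll":0},{"jaw":1,"travel":[0,0,-1],"roll":0},{"jaw":-0.4,"travel":[0,0,-1],"roll":0},{"jaw":-0.4,"travel":[0,0,-1],"roll":0},{"jaw":-0.4,"travel":[0,0,-1],"roll":0},{"jaw":-0.4,"travel":[0,0,-1],"roll":0},{"jaw":-0.4,"travel":[0,0,15],"roll":0},{"jaw":-0.4,"travel":[0,0,45],"roll":0},{"jaw":-0.4,"travel":[0,-25,75],"roll":-0.05},{"jaw":-0.4,"travel":[0,-60,80],"roll":-0.12},{"jaw":-0.4,"travel":[0,-70,80],"roll":-0.15},{"jaw":-0.4,"travel":[0,-70,80],"roll":-0.15}]'
python3 - <<'E'
from h import *
from rig import *
s=observe();print(s["position"],s["tool_rot"][:,1],s["grip_width"])
p=camera_params("wrist");im,d=get_image("wrist");cv2.imwrite("pics/w3.png",im[:,:,::-1])
W=fcloud(d,p["mtx"],p["extrinsics"]);z=W[...,2]
m=(d>0)&(abs(W[...,0]-.37)<.07)&(abs(W[...,1]-.284)<.06)
for lo,hi in((.056,.072),(.09,.115)):
    w=W[m&(z>lo)&(z<hi)];print(len(w),rect(w))
    A=np.c_[w[:,:2],np.ones(len(w))];print("tilt",np.linalg.lstsq(A,w[:,2],rcond=None)[0],w[:,2].mean())
E
```

```text
time_s: 6.75
position: [0.3693, 0.214, 0.3287]
tool_rot: [[-0.017, 1.0, -0.0], [1.0, 0.017, 0.0], [0.0, -0.0, -1.0]]
ft_force: [0.1, -0.5, 0.0]
grip_width: 0.0599
gripper_force: 0.0
[0.36932044 0.21399931 0.32873716] [ 9.99858995e-01  1.67924636e-02 -5.88199275e-05] 0.059855472426367774
11335 [370.5 282.5 106.7  70.9   9.8]
tilt [-0.00046288 -0.00048638  0.06351239] 0.06320358833885556
1213 [370.4 282.5  22.1  22.1   8.3]
tilt [-0.00289285  0.00218347  0.10354478] 0.1030901127176299
```

View pics/w3.png

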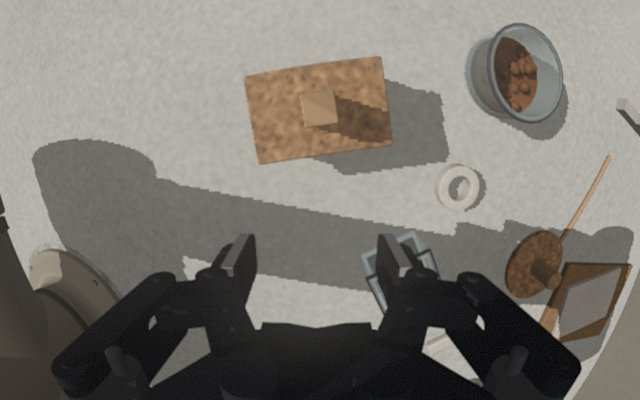

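The oblong lid is seated: its slab is level at z≈63 mm, at 9.8° against the jar's 9.6°. Square lid next.

```bash
python3 -m creep '[{"jaw":-0.4,"travel":[5,-20,0],"roll":0},{"jaw":-0.4,"travel":[14,-60,0],"roll":0},{"jaw":-0.4,"travel":[24,-105,0],"roll":0},{"jaw":-0.4,"travel":[34,-150,-5],"roll":0},{"jaw":-0.4,"travel":[44,-195,-15],"roll":0},{"jaw":-0.4,"travel":[54,-240,-25],"roll":0},{"jaw":-0.4,"travel":[62,-280,-35],"roll":0},{"jaw":-0.4,"travel":[67,-300,-38],"roll":0},{"jaw":-0.4,"travel":[68,-309,-39],"roll":0},{"jaw":-0.4,"travel":[68,-309,-39],"roll":0},{"jaw":-0.4,"travel":[68,-309,-39],"roll":0}]'
python3 - <<'E'
from h import *
from rig import *
s=observe();print(s["position"],s["tool_rot"][:,1],s["grip_width"])
p=camera_params("wrist");im,d=get_image("wrist")
W=fcloud(d,p["mtx"],p["extrinsics"]);z=W[...,2]
m=(d>0)&(abs(W[...,0]-.4375)<.06)&(abs(W[...,1]+.095)<.06)
for lo,hi in((.009,.024),(.05,.062)):
    w=W[m&(z>lo)&(z<hi)];print(len(w),rect(w))
E
```

```text
time_s: 7.9
position: [0.4373, -0.093, 0.2897]
tool_rot: [[-0.02, 1.0, -0.0], [1.0, 0.02, 0.001], [0.001, -0.0, -1.0]]
ft_force: [-0.7, 0.9, 0.7]
grip_width: 0.0598
gripper_force: 0.0
[ 0.43728411 -0.09299735  0.28965846] [ 9.99791208e-01  2.04280592e-02 -4.85363723e-04] 0.05983006922735122
5661 [437.3 -95.6  70.2  70.9   3. ]
984 [437.6 -95.   21.2  22.2   1.3]
```

```bash
python3 -m creep '[{"jaw":-0.4,"travel":[0,-2,-30],"roll":0.01},{"jaw":-0.4,"travel":[0,-2,-60],"roll":0.01},{"jaw":-0.4,"travel":[0,-2,-77],"roll":0.01},{"jaw":-0.4,"travel":[0,-2,-85],"roll":0.01},{"jaw":-0.4,"travel":[0,-2,-85],"roll":0.01},{"jaw":1,"travel":[0,-2,-85],"roll":0.01},{"jaw":1,"travel":[0,-2,-85],"roll":0.01},{"jaw":1,"travel":[0,-2,-85],"roll":0.01},{"jaw":1,"travel":[0,-2,-85],"roll":0.01},{"jaw":1,"travel":[0,-2,-85],"roll":0.01},{"jaw":1,"travel":[0,-2,-85],"roll":0.01}]' 40
```

```text
time_s: 9.05
position: [0.4374, -0.0962, 0.2056]
tool_rot: [[-0.029, 1.0, 0.002], [1.0, 0.029, -0.001], [-0.001, 0.002, -1.0]]
ft_force: [-1.7, 1.1, 7.6]
grip_width: 0.0213
gripper_force: 40.9
```

```bash
python3 -m creep '[{"jaw":1,"travel":[0,0,10],"roll":0},{"jaw":1,"travel":[0,0,30],"roll":0},{"jaw":1,"travel":[0,0,60],"roll":0},{"jaw":1,"travel":[5,5,95],"roll":0.05},{"jaw":1,"travel":[15,25,120],"roll":0.15},{"jaw":1,"travel":[30,55,130],"roll":0.28},{"jaw":1,"travel":[45,85,130],"roll":0.4},{"jaw":1,"travel":[57,107,130],"roll":0.442},{"jaw":1,"travel":[65,117,130],"roll":0.442},{"jaw":1,"travel":[65,120,130],"roll":0.442},{"jaw":1,"travel":[65,120,130],"roll":0.442},{"jaw":1,"travel":[65,120,130],"roll":0.442}]'
python3 - <<'E'
from h import *
from rig import *
s=observe();print(s["position"],np.degrees(np.arctan2(*s["tool_rot"][1::-1,1])),s["grip_width"])
p=camera_params("wrist");im,d=get_image("wrist");cv2.imwrite("pics/w4.png",im[:,:,::-1]);K,E=p["mtx"],p["extrinsics"];np.savez("w4.npz",im=im,d=d,K=K,E=E)
W=fcloud(d,K,E);z=W[...,2]
m=(d>0)&(abs(W[...,0]-.46)<.06)&(abs(W[...,1]-.1215)<.06)
for lo in(.044,.049):
    w=W[m&(z>lo)&(z<.062)];print("jar",len(w),rect(w))
w=W[(d>0)&(z>.137)&(z<.152)];print("lid",rect(w))
E
```

```text
time_s: 10.25
position: [0.502, 0.023, 0.3348]
tool_rot: [[-0.452, 0.892, -0.0], [0.892, 0.452, -0.0], [0.0, -0.0, -1.0]]
ft_force: [0.1, -0.8, -0.5]
grip_width: 0.0209
gripper_force: 39.8
[0.50196439 0.02299459 0.33475948] 26.899500470765147 0.020882413572046732
jar 2418 [459.8 120.4  66.2  66.1  26.9]
jar 2226 [459.8 120.4  66.2  66.1  26.9]
lid [498.   31.   70.6  54.9  27.3]
```

View pics/w4.png

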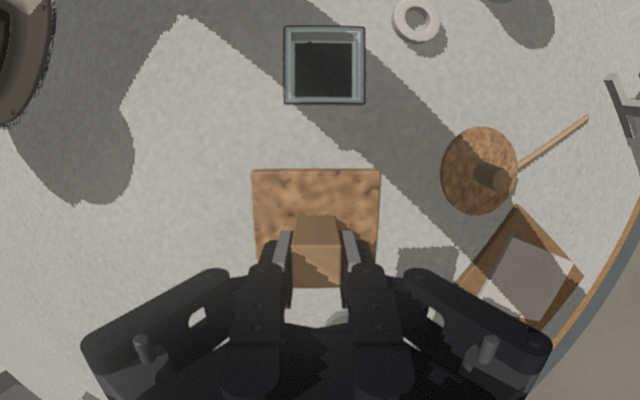

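The square jar's rim is at (325,65), aligned with the held lid, whose front edge runs from (251,170) to (380,170). I'll place it.

```bash
python3 -m creep '[{"jaw":1,"travel":[-12,28,0],"roll":0},{"jaw":1,"travel":[-28,65,0],"roll":0},{"jaw":1,"travel":[-38,88,0],"roll":0},{"jaw":1,"travel":[-42,97,-10],"roll":0},{"jaw":1,"travel":[-42,97,-35],"roll":0},{"jaw":1,"travel":[-42,97,-60],"roll":0},{"jaw":1,"travel":[-42,97,-72],"roll":0},{"jaw":1,"travel":[-42,97,-78],"roll":0},{"jaw":1,"travel":[-42,97,-81],"roll":0},{"jaw":1,"travel":[-42,97,-82],"roll":0},{"jaw":1,"travel":[-42,97,-82],"roll":0},{"jaw":1,"travel":[-42,97,-82],"roll":0}]'
```

```text
time_s: 11.5
position: [0.4604, 0.1203, 0.2536]
tool_rot: [[-0.453, 0.891, 0.001], [0.891, 0.453, -0.0], [-0.001, 0.001, -1.0]]
ft_force: [-3.4, -0.7, 5.1]
grip_width: 0.021
gripper_force: 40.6
```

```bash
python3 -m creep '[{"jaw":-0.4,"travel":[0,0,0],"roll":0},{"jaw":-0.4,"travel":[0,0,0],"roll":0},{"jaw":-0.4,"travel":[0,0,0],"roll":0},{"jaw":-0.4,"travel":[0,0,0],"roll":0},{"jaw":-0.4,"travel":[0,0,15],"roll":0},{"jaw":-0.4,"travel":[0,0,45],"roll":0},{"jaw":-0.4,"travel":[10,-20,75],"roll":0},{"jaw":-0.4,"travel":[30,-60,80],"roll":0},{"jaw":-0.4,"travel":[35,-70,80],"roll":0},{"jaw":-0.4,"travel":[35,-70,80],"roll":0}]'
python3 - <<'E'
from h import *
from rig import *
s=observe();print(s["position"],s["tool_rot"][:,1],s["grip_width"])
p=camera_params("wrist");im,d=get_image("wrist")
W=fcloud(d,p["mtx"],p["extrinsics"]);z=W[...,2]
m=(d>0)&(abs(W[...,0]-.46)<.06)&(abs(W[...,1]-.121)<.06)
for lo,hi in((.054,.072),(.09,.115)):
    w=W[m&(z>lo)&(z<hi)];print(len(w),rect(w))
    A=np.c_[w[:,:2],np.ones(len(w))];print("tilt",np.linalg.lstsq(A,w[:,2],rcond=None)[0],w[:,2].mean())
# large lid & pencil
m=(d>0)&(abs(W[...,0]-.651)<.06)&(abs(W[...,1]-.112)<.06)
for lo,hi in((.009,.024),(.05,.062)):
    w=W[m&(z>lo)&(z<hi)];print("large",len(w),rect(w))
E
```

```text
time_s: 12.5
position: [0.4957, 0.0496, 0.3324]
tool_rot: [[-0.452, 0.892, -0.0], [0.892, 0.452, 0.0], [0.0, -0.0, -1.0]]
ft_force: [-0.2, -0.2, 0.4]
grip_width: 0.0598
gripper_force: 0.0
[0.49572458 0.04963489 0.33240429] [ 8.92268289e-01  4.51505534e-01 -2.29263234e-04] 0.059823857585149
6967 [460.2 121.3  70.2  69.9  26.6]
tilt [ 0.00102363 -0.00125891  0.0628852 ] 0.06320445487226982
1155 [460.5 120.9  21.5  21.4  26.6]
tilt [0.00243504 0.00283425 0.10162765] 0.10309063173351658
large 4533 [651.4 112.6  95.7  95.6  40.2]
large 427 [651.1 112.7  22.8  23.1  27.2]
```

Square lid is seated, level and squared. Large round lid next.

```bash
python3 -m creep '[{"jaw":-0.4,"travel":[25,10,0],"roll":0},{"jaw":-0.4,"travel":[65,26,0],"roll":0},{"jaw":-0.4,"travel":[105,42,-15],"roll":0},{"jaw":-0.4,"travel":[138,56,-35],"roll":0},{"jaw":-0.4,"travel":[152,62,-55],"roll":0},{"jaw":-0.4,"travel":[155.5,63,-75],"roll":0},{"jaw":-0.4,"travel":[155.5,63,-95],"roll":0},{"jaw":-0.4,"travel":[155.5,63,-115],"roll":0},{"jaw":-0.4,"travel":[155.5,63,-125],"roll":0},{"jaw":-0.4,"travel":[155.5,63,-127],"roll":0},{"jaw":-0.4,"travel":[155.5,63,-127],"roll":0}]'
python3 -m creep '[{"jaw":1,"travel":[0,0,0],"roll":0},{"jaw":1,"travel":[0,0,0],"roll":0},{"jaw":1,"travel":[0,0,0],"roll":0},{"jaw":1,"travel":[0,0,0],"roll":0},{"jaw":1,"travel":[0,0,0],"roll":0},{"jaw":1,"travel":[0,0,0],"roll":0}]' 40
```

```text
time_s: 13.65
position: [0.6507, 0.1144, 0.206]
tool_rot: [[-0.454, 0.891, -0.0], [0.891, 0.454, 0.0], [0.0, 0.0, -1.0]]
ft_force: [0.2, 0.4, 0.0]
grip_width: 0.0599
gripper_force: 0.0
time_s: 14.25
position: [0.651, 0.1138, 0.2067]
tool_rot: [[-0.454, 0.891, 0.002], [0.891, 0.454, 0.0], [-0.001, 0.001, -1.0]]
ft_force: [-0.6, 0.8, 6.7]
grip_width: 0.0227
gripper_force: 39.3
```

```bash
python3 -m creep '[{"jaw":1,"travel":[0,0,10],"roll":0},{"jaw":1,"travel":[0,0,30],"roll":0},{"jaw":1,"travel":[0,0,60],"roll":0},{"jaw":1,"travel":[-2,5,95],"roll":0},{"jaw":1,"travel":[-8,25,120],"roll":0},{"jaw":1,"travel":[-20,60,130],"roll":0},{"jaw":1,"travel":[-32,95,130],"roll":0},{"jaw":1,"travel":[-39,117,130],"roll":0},{"jaw":1,"travel":[-41,124,130],"roll":0},{"jaw":1,"travel":[-41,124,130],"roll":0},{"jaw":1,"travel":[-41,124,130],"roll":0},{"jaw":1,"travel":[-41,124,130],"roll":0}]'
python3 - <<'E'
from h import *
from rig import *
s=observe();print(s["position"],s["grip_width"])
p=camera_params("wrist");im,d=get_image("wrist");cv2.imwrite("pics/w5.png",im[:,:,::-1]);K,E=p["mtx"],p["extrinsics"]
W=fcloud(d,K,E);z=W[...,2]
m=(d>0)&(abs(W[...,0]-.563)<.07)&(abs(W[...,1]-.334)<.07)
for lo in(.044,.049):
    w=W[m&(z>lo)&(z<.062)];print("jar",len(w),rect(w),cv2.minEnclosingCircle((w[:,:2]*1000).astype(np.float32)))
w=W[(d>0)&(z>.137)&(z<.152)];print("lid",rect(w));
A=np.c_[2*w[:,:2],np.ones(len(w))]
w2=w[:,:2];h=cv2.convexHull((w2*1000).astype(np.float32))[:,0];u=(h-s["position"][:2]*1000)@[-.454,.891];print("front extent",u.max())
E
```

```text
time_s: 15.45
position: [0.6103, 0.2365, 0.3356]
tool_rot: [[-0.452, 0.892, -0.0], [0.892, 0.452, -0.0], [-0.0, -0.0, -1.0]]
ft_force: [0.0, 0.5, -0.7]
grip_width: 0.0227
gripper_force: 39.3
[0.61034934 0.23654908 0.33561145] 0.022704201493780513
jar 2944 [563.2 333.4  95.2  94.8  27.5] ((563.2953491210938, 333.3498229980469), 48.265750885009766)
jar 2636 [563.2 333.4  95.2  94.8  27.5] ((563.2953491210938, 333.3498229980469), 48.265750885009766)
lid [724.9 294.7 351.6  95.   27.6]
front extent 45.98570059126581
```

View pics/w5.png

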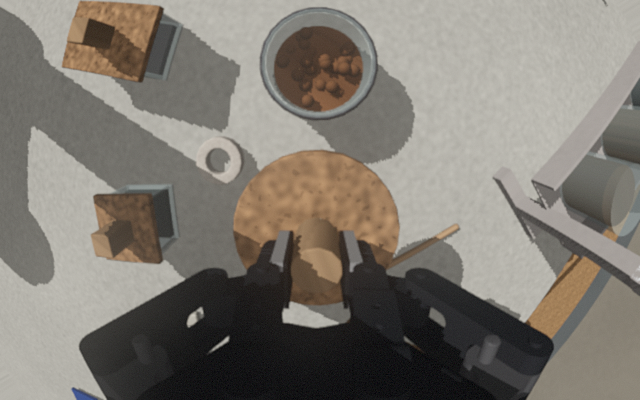

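The large jar's mouth is at (319,63). The held large lid is at (316,228), with its knob gripped near centre.

```bash
python3 -m creep '[{"jaw":1,"travel":[-13,28,0],"roll":0},{"jaw":1,"travel":[-32,65,0],"roll":0},{"jaw":1,"travel":[-43,88,0],"roll":0},{"jaw":1,"travel":[-47.5,97.5,-10],"roll":0},{"jaw":1,"travel":[-47.5,97.5,-35],"roll":0},{"jaw":1,"travel":[-47.5,97.5,-60],"roll":0},{"jaw":1,"travel":[-47.5,97.5,-72],"roll":0},{"jaw":1,"travel":[-47.5,97.5,-78],"roll":0},{"jaw":1,"travel":[-47.5,97.5,-81],"roll":0},{"jaw":1,"travel":[-47.5,97.5,-82],"roll":0},{"jaw":1,"travel":[-47.5,97.5,-82],"roll":0},{"jaw":1,"travel":[-47.5,97.5,-82],"roll":0}]'
```

```text
time_s: 16.7
position: [0.5625, 0.3352, 0.2547]
tool_rot: [[-0.454, 0.891, 0.002], [0.891, 0.454, 0.0], [-0.0, 0.002, -1.0]]
ft_force: [-0.3, -0.8, 3.0]
grip_width: 0.0223
gripper_force: 39.7
```

Contact at the expected height; I'll release and check.

```bash
python3 -m creep '[{"jaw":-0.4,"travel":[0,0,0],"roll":0},{"jaw":-0.4,"travel":[0,0,0],"roll":0},{"jaw":-0.4,"travel":[0,0,0],"roll":0},{"jaw":-0.4,"travel":[0,0,0],"roll":0},{"jaw":-0.4,"travel":[0,0,15],"roll":0},{"jaw":-0.4,"travel":[0,0,45],"roll":0},{"jaw":-0.4,"travel":[10,-20,75],"roll":0},{"jaw":-0.4,"travel":[30,-60,80],"roll":0},{"jaw":-0.4,"travel":[35,-70,80],"roll":0},{"jaw":-0.4,"travel":[35,-70,80],"roll":0}]'
python3 - <<'E'
from h import *
from rig import *
s=observe();print(s["position"],s["tool_rot"][:,1],s["grip_width"])
p=camera_params("wrist");im,d=get_image("wrist")
W=fcloud(d,p["mtx"],p["extrinsics"]);z=W[...,2]
m=(d>0)&(abs(W[...,0]-.563)<.07)&(abs(W[...,1]-.333)<.07)
for lo,hi in((.054,.072),(.09,.115)):
    w=W[m&(z>lo)&(z<hi)];print(len(w),rect(w))
    A=np.c_[w[:,:2],np.ones(len(w))];print("tilt",np.linalg.lstsq(A,w[:,2],rcond=None)[0],w[:,2].mean())
E
```

```text
time_s: 17.7
position: [0.598, 0.2638, 0.3334]
tool_rot: [[-0.451, 0.892, -0.0], [0.892, 0.451, -0.0], [0.0, -0.0, -1.0]]
ft_force: [-0.4, -0.0, -0.8]
grip_width: 0.0598
gripper_force: 0.0
[0.59795567 0.26383756 0.33340353] [ 8.92332729e-01  4.51377993e-01 -4.55473524e-04] 0.05977664397605235
10688 [563.7 333.7  95.3  94.8  34.1]
tilt [-6.98400296e-05 -4.52130287e-04  6.33904482e-02] 0.06320029577680807
1034 [564.  333.9  22.9  23.2  26.6]
tilt [-0.0078917  -0.0054293   0.10942988] 0.10316741491522875
```

```bash
python3 -m creep '[{"jaw":-0.4,"travel":[0,-20,0],"roll":-0.05},{"jaw":-0.4,"travel":[-4,-60,0],"roll":-0.12},{"jaw":-0.4,"travel":[-7,-105,0],"roll":-0.2},{"jaw":-0.4,"travel":[-10,-150,0],"roll":-0.3},{"jaw":-0.4,"travel":[-13,-195,0],"roll":-0.4},{"jaw":-0.4,"travel":[-16,-240,0],"roll":-0.5},{"jaw":-0.4,"travel":[-19,-285,0],"roll":-0.6},{"jaw":-0.4,"travel":[-22,-330,0],"roll":-0.7},{"jaw":-0.4,"travel":[-25,-375,0],"roll":-0.75},{"jaw":-0.4,"travel":[-28,-420,0],"roll":-0.75},{"jaw":-0.4,"travel":[-30,-465,0],"roll":-0.75},{"jaw":-0.4,"travel":[-32,-510,0],"roll":-0.75}]'
python3 -m creep '[{"jaw":-0.4,"travel":[-2,-35,-10],"roll":0},{"jaw":-0.4,"travel":[-4,-65,-25],"roll":0},{"jaw":-0.4,"travel":[-5,-85,-38],"roll":0},{"jaw":-0.4,"travel":[-5,-93,-43],"roll":0},{"jaw":-0.4,"travel":[-5,-93,-43],"roll":0},{"jaw":-0.4,"travel":[-5,-93,-43],"roll":0}]'
python3 - <<'E'
from h import *
from rig import *
s=observe();print(s["position"],s["tool_rot"][:,1],s["grip_width"])
p=camera_params("wrist");im,d=get_image("wrist")
W=fcloud(d,p["mtx"],p["extrinsics"]);z=W[...,2]
m=(d>0)&(abs(W[...,0]-.56)<.05)&(abs(W[...,1]+.34)<.05)
for lo,hi in((.009,.024),(.05,.062)):
    w=W[m&(z>lo)&(z<hi)];print(len(w),rect(w))
E
```

```text
time_s: 18.95
position: [0.5655, -0.2449, 0.3332]
tool_rot: [[0.274, 0.962, -0.001], [0.962, -0.274, 0.001], [0.001, -0.001, -1.0]]
ft_force: [0.4, 0.2, 0.0]
grip_width: 0.0601
gripper_force: 0.0
time_s: 19.55
position: [0.5609, -0.3363, 0.2912]
tool_rot: [[0.274, 0.962, 0.0], [0.962, -0.274, 0.0], [0.0, 0.0, -1.0]]
ft_force: [-0.3, -0.8, -0.0]
grip_width: 0.0598
gripper_force: 0.0
[ 0.56085973 -0.33632693  0.29115622] [ 9.61708749e-01 -2.74073388e-01  2.44454113e-04] 0.059816939415543245
3308 [ 560.5 -341.6   63.    63.1   82. ]
854 [ 560.7 -341.4   23.2   22.6   74.4]
```

```bash
python3 -m creep '[{"jaw":-0.4,"travel":[0,-4,-30],"roll":0},{"jaw":-0.4,"travel":[0,-4,-60],"roll":0},{"jaw":-0.4,"travel":[0,-4,-78],"roll":0},{"jaw":-0.4,"travel":[0,-4,-85],"roll":0},{"jaw":-0.4,"travel":[0,-4,-85],"roll":0},{"jaw":-0.4,"travel":[0,-4,-85],"roll":0},{"jaw":1,"travel":[0,-4,-85],"roll":0},{"jaw":1,"travel":[0,-4,-85],"roll":0},{"jaw":1,"travel":[0,-4,-85],"roll":0},{"jaw":1,"travel":[0,-4,-85],"roll":0},{"jaw":1,"travel":[0,-4,-85],"roll":0},{"jaw":1,"travel":[0,-4,-85],"roll":0}]' 40
```

```text
time_s: 20.8
position: [0.5604, -0.3418, 0.2066]
tool_rot: [[0.275, 0.961, 0.001], [0.961, -0.275, -0.001], [-0.001, 0.001, -1.0]]
ft_force: [-0.6, 1.0, 5.6]
grip_width: 0.0225
gripper_force: 39.2
```

```bash
python3 -m creep '[{"jaw":1,"travel":[0,0,10],"roll":0},{"jaw":1,"travel":[0,0,30],"roll":0},{"jaw":1,"travel":[0,0,60],"roll":0},{"jaw":1,"travel":[2,5,95],"roll":0},{"jaw":1,"travel":[7,25,120],"roll":0},{"jaw":1,"travel":[16,60,130],"roll":0},{"jaw":1,"travel":[25,95,130],"roll":0},{"jaw":1,"travel":[31,117,130],"roll":0},{"jaw":1,"travel":[33,124,130],"roll":0},{"jaw":1,"travel":[33,124,130],"roll":0},{"jaw":1,"travel":[33,124,130],"roll":0},{"jaw":1,"travel":[33,124,130],"roll":0}]'
python3 - <<'E'
from h import *
from rig import *
s=observe();print(s["position"],s["grip_width"])
p=camera_params("wrist");im,d=get_image("wrist");cv2.imwrite("pics/w6.png",im[:,:,::-1]);K,E=p["mtx"],p["extrinsics"]
W=fcloud(d,K,E);z=W[...,2]
m=(d>0)&(abs(W[...,0]-.62)<.05)&(abs(W[...,1]+.126)<.05)
w=W[m&(z>.049)&(z<.062)];print("jar",len(w),rect(w),cv2.minEnclosingCircle((w[:,:2]*1000).astype(np.float32)))
w=W[(d>0)&(z>.137)&(z<.152)&(np.hypot(*(W[...,:2]-s["position"][:2]).transpose(2,0,1))<.045)];print("lid",rect(w),"front",((w-s["position"])[:,:2]@[.275,.961]).max())
E
```

```text
time_s: 22.0
position: [0.593, -0.219, 0.3356]
tool_rot: [[0.277, 0.961, -0.0], [0.961, -0.277, -0.0], [-0.0, -0.0, -1.0]]
ft_force: [0.3, -0.8, 0.6]
grip_width: 0.0224
gripper_force: 39.3
[ 0.59304001 -0.21896113  0.33560894] 0.02241607838995001
jar 1655 [ 619.9 -126.8   61.2   61.2   74. ] ((619.7267456054688, -126.96973419189453), 31.30057716369629)
lid [ 596.7 -206.5   38.7   63.1   75. ] front 0.03236979821958908
```

View pics/w6.png

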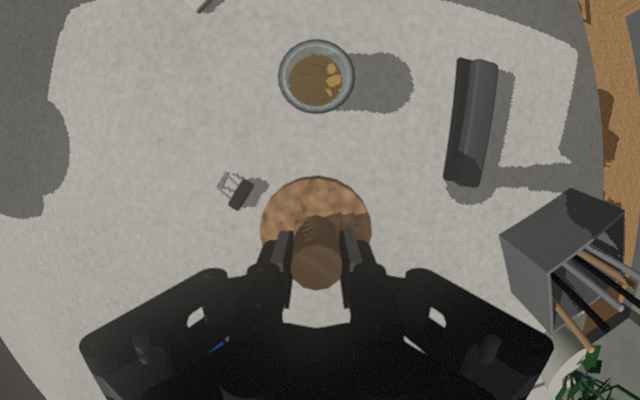

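The small jar's mouth is at (317,77), directly ahead of the held small lid at (316,225).

```bash
python3 -m creep '[{"jaw":1,"travel":[8,28,0],"roll":0},{"jaw":1,"travel":[18,62,0],"roll":0},{"jaw":1,"travel":[25,84,0],"roll":0},{"jaw":1,"travel":[27,92,-10],"roll":0},{"jaw":1,"travel":[27,92,-35],"roll":0},{"jaw":1,"travel":[27,92,-60],"roll":0},{"jaw":1,"travel":[27,92,-72],"roll":0},{"jaw":1,"travel":[27,92,-78],"roll":0},{"jaw":1,"travel":[27,92,-81],"roll":0},{"jaw":1,"travel":[27,92,-82],"roll":0},{"jaw":1,"travel":[27,92,-82],"roll":0},{"jaw":1,"travel":[27,92,-82],"roll":0}]'
```

```text
time_s: 23.25
position: [0.6205, -0.1259, 0.2547]
tool_rot: [[0.275, 0.961, 0.002], [0.961, -0.275, -0.001], [-0.0, 0.002, -1.0]]
ft_force: [0.1, -0.1, 2.6]
grip_width: 0.0223
gripper_force: 39.5
```

```bash
python3 -m creep '[{"jaw":-0.4,"travel":[0,0,0],"roll":0},{"jaw":-0.4,"travel":[0,0,0],"roll":0},{"jaw":-0.4,"travel":[0,0,0],"roll":0},{"jaw":-0.4,"travel":[0,0,0],"roll":0},{"jaw":-0.4,"travel":[0,0,15],"roll":0},{"jaw":-0.4,"travel":[0,0,45],"roll":0},{"jaw":-0.4,"travel":[-8,-20,75],"roll":0},{"jaw":-0.4,"travel":[-20,-60,90],"roll":0},{"jaw":-0.4,"travel":[-25,-80,100],"roll":0},{"jaw":-0.4,"travel":[-25,-80,100],"roll":0},{"jaw":-0.4,"travel":[-25,-80,100],"roll":0}]'
python3 - <<'E'
from h import *
from rig import *
p=camera_params("wrist");im,d=get_image("wrist")
W=fcloud(d,p["mtx"],p["extrinsics"]);z=W[...,2]
m=(d>0)&(abs(W[...,0]-.62)<.05)&(abs(W[...,1]+.126)<.05)
for lo,hi in((.054,.072),(.09,.115)):
    w=W[m&(z>lo)&(z<hi)];print(len(w),rect(w))
    A=np.c_[w[:,:2],np.ones(len(w))];print("tilt",np.linalg.lstsq(A,w[:,2],rcond=None)[0],w[:,2].mean())
im,d=get_image("side");cv2.imwrite("pics/s2.png",im[:,:,::-1])
E
```

```text
time_s: 24.35
position: [0.5952, -0.2056, 0.3534]
tool_rot: [[0.276, 0.961, -0.0], [0.961, -0.276, 0.001], [0.0, -0.001, -1.0]]
ft_force: [0.8, 1.0, 0.1]
grip_width: 0.0596
gripper_force: 0.0
3616 [ 620.6 -126.3   63.6   62.7   29.5]
tilt [-0.00019396 -0.00096732  0.06319651] 0.06319874301609452
849 [ 620.4 -126.2   22.7   23.3   86.4]
tilt [0.00410942 0.01345617 0.10223756] 0.1030885550262324
```

View pics/s2.png

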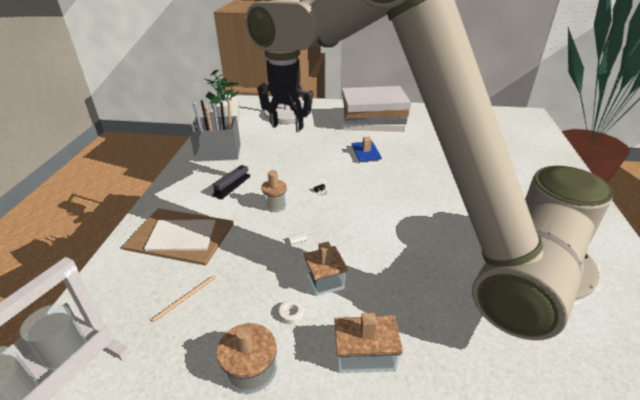

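The side view shows all four lids seated level on their own jars: small (274,190), square (326,268), large (247,355) and oblong (367,340). The blue decoy is untouched at (367,150), and the gripper is clear.

```bash
python3 -c "from rig import close_job; print(close_job())"
```

```text
the job is handed in; nothing more can be done
None
```

I put each of the four cork lids on its matching jar and handed the job in at about 24 s of the 102 s; depth checks after each placing showed them level, centred and, for the square and oblong lids, squared up.

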